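Hold the dust collector's lid up for a filter change

TASK

The filter of the small green dust collector is about to be changed. First push its emptied dust drawer fully home, past its catch, so that what falls from the filter lands in it; then take the lid by its black knob, raise it to 60 degrees from closed and finish while still holding it there by the knob, because the lid springs shut if let go. Do not swing the lid much further than that, and leave the tin and the brown polish bar beside it where they are.

Things in the scene. Friction and masses are not known exactly. Their poses are not given: they have to be found in the camera images.
- collector: green sheet-metal dust collector fixed to the bench, 150 mm deep (its x), 180 mm wide (its y), lid top 105 mm high. Origin under its centre, on the bench; x points from front (drawer) to back (hinges), z up. Front face at x = -75 mm; the lid overhangs it by 8 mm. Spigot on the +y side, 28 mm long. Near by: a solid bench grinder, 0.27 m high, at world x 0.19 to 0.42, y -0.22 to 0.16: pass over it
- dust_drawer (a joint): how far the dust drawer is pulled out of the front (m): 0 = fully home against its stop. It slides along the collector's -x, friction under 1 N. A sprung roller catch resists from about 0.013 to 0.005 (about 4 N push) and, once passed, draws it the last 3 to 4 mm home and keeps it there
- drawer_bar (a point): middle of the drawer's steel bow handle: round bar, 8 mm thick, 60 mm long, level along the collector's y, 45 mm above the bench, 30 mm in front of the drawer's front face; moves with the drawer (at collector x = -107 mm when home). The front face behind it is 170 mm wide, from 12 to 57 mm above the bench, and may be pushed too
- lid (a joint): opening angle of the lid (rad): 0 = closed, 1.047 = 60 degrees. It turns about the hinge pin, the front rising up and back; its weight and a light spring close it from every angle below 1.5 (about 1 to 3 N at the knob)
- lid_hinge (a point): middle of the lid's hinge pin, which runs along the collector's y at the back edge (collector x = +79 mm, 102 mm above the bench); does not move
- knob_grip (a point): the place to grip on the lid's black knob: round, 25 mm across, its head from 17 to 41 mm above the lid, this point 30 mm above the lid's top. The knob stands square on the lid, at the middle of its width, 25 mm behind its front edge. With the lid closed it lies 137 mm in front of the hinge pin and 33 mm above it; it moves with the lid
- lid_knob: the same black knob as a body, origin at its foot on the lid's top; z along the knob, away from the lid; it can turn stiffly about its own axis
- wax_tin: flat round green tin, 78 mm across, 23 mm high, origin under its centre; bystander
- polish_bar_0: brown bar of polishing compound with a paper label, 88 mm long (its y), 36 mm wide, 24 mm high, origin under its centre; bystander

How it is judged:
By the outcome, as a careful person would: the job done as asked, in the order asked, and still so for the second after the job is handed in, while the arm keeps its last pose, push and grip.
It also fails if it takes over 53 s, if anything falls off the work surface, if the arm or the gripper's body presses on something with over 40 N, if the wrist force passes 120 N, or if a joint passes its speed limit or range.

ROBOT

A 6-joint arm with a two-finger parallel gripper is mounted at the origin on the work surface; the furniture and walls round the work are solid. World frame = base frame: x ahead of the robot, y to its left, z up, the work surface at z = 0. Lengths are in m, angles in rad, forces in N, time in s.
With the tool pointing down it reaches from about 0.375 to 0.975 m from the base axis. Payload 3.8 kg.
Tool frame: the origin (TCP) lies midway between the tips of the shut fingers; the grasp point (between the pads) lies 19 mm behind it; z points along the fingers, y is the line along which they close (so a half turn about z gives the same grasp; the last joint's range is limited). The gripper opens to 88 mm and grips with 3 to 60 N. Pads are 18 mm wide; open, the fingers measure 123 mm over their backs; the gripper's body (75 mm by 187 mm) begins 45 mm behind the grasp point.
Start: joints at [1.16, 0.264, 1.604, -0, 1.274, -0.037], TCP at [0.246, 0.628, 0.239] pointing down, gripper open.
Joint ranges: [-2.63, 2.63], [-0.94, 2.18], [0.31, 2.57], [-1.31, 4.45], [0, 2.66], [-2.55, 2.55]. Speed limits (rad/s): [2.57, 2.57, 3.14, 3.14, 3.14, 3.14].

INTERFACE

Orientations are given as a unit quaternion [x, y, z, w].
In Python, from cell import state, get_image, camera_params, hand_in gives the robot as it stands. The module is installed in compiled form; this text tells all that it offers.
- The arm moves only by the tool servo_tool, never from a script. Its argument "rows" is text: rows parted by semicolons, each of 4 numbers parted by spaces: the shift along the world's x, y, z as a fraction of full scale, then the turn about the world's z as a fraction of full scale. A call has 1 to 8 rows; each row shifts and turns the commanded pose from where the row before left it; what a row does not reach is not made up. Full scale, the value 1, is 0.25 m for a shift and 2 rad for a turn. A row lasts 1/8 s, in which the tool goes at most 62.5 mm and 10.7 degrees, less where a joint would pass 70% of its speed; a pose out of reach is approached as far as the arm can. A call with a number of a shift or a turn outside -1 to 1 is refused whole. A call with a gripper value outside its range is refused whole. "grip" is the opening, from 0 (shut) to 1 (fully open), set as the call begins (left out, the last holds). The fingers move at their own pace and stop on an object; "grip_force" is the grip in N (left out, the last holds). Time passes only in rows, so rows that do not move let the fingers close. It gives the time, the measured TCP pose, the force, the opening and the grip force at its end, in the units of the state.
- state(): the state, without advancing time (a new reading comes with each control period).
- get_image(name): name is "scene" or "side" or "wrist"; returns (picture, depth): 384x512x3 uint8, blue, green, red; 384x512 float32, m along the optical axis (not along the pixel's ray), 0 where there is no reading.
- camera_params(name): a dict with "fx", "fy", "cx", "cy" (pixels), "xyz" and "attitude" of the camera in the world. Camera axes: x right, y down, z forward; pixel columns grow to the right and rows downward; lengths in m; the calibration is good to about 2 mm. A picture is of the moment at which its call begins: read the wrist's pose just before it. camera_params takes no time and is no camera call; for the wrist camera it gives the pose at the moment of the call.
- hand_in(): hands the job in; it is judged then, once.
The state is a dict: "t": time; "joint_positions": joint angles; "qd": joint speeds; "effort": joint torques, N m; "tool_pos": TCP position; "orientation": TCP orientation; "contact_force": force on the tool from outside, world axes, zero at the start; "ft_torque": the same for the moment, N m; "opening": finger opening in m; "grip_force": force on a finger pad.
Only numpy, scipy, OpenCV 4.12 (cv2) and the standard library are available. Lean on these libraries where they do the work, as an engineer would, in place of code of your own. Each camera call takes 0.05 s, during which the arm holds its last target. There are 200 camera calls.

## Working session

There is one attempt and no reset: what is moved stays moved. The work goes in short steps, Python scripts to look and compute and a tool call to move; the robot and the scene stay as the last step left them, time stands still between calls to the robot, and variables do not carry over. Pictures are saved under pics/ and viewed, at most 10 in all, crops included, and the job is handed in when it is done.

Besides the shell and the picture viewer there is one more tool, called after ">>>" as a command line: name --argument value ..., lists and objects as JSON in quotes. servo_tool: Moves the arm, as the interface text tells. Shift numbers are shares of 0.25 m and turn numbers shares of 2 rad, none past 1 either way. Its arguments: {"type":"object","properties":{"rows":{"type":"string"},"grip":{"type":"number"},"grip_force":{"type":"number"}},"required":["rows"]}

```bash
mkdir -p pics; python3 - <<'E'
from cell import *
import cv2,numpy as np
print(state())
for n in("scene","side"):
    p,d=get_image(n); cv2.imwrite(f"pics/{n}.png",p); np.save(f"pics/{n}.npy",d); print(n,camera_params(n))
E
```

```text
{'t': 0.0, 'joint_positions': array([ 1.16007078e+00,  2.64743944e-01,  1.60531309e+00, -7.81738115e-06,
        1.27368975e+00, -3.68877993e-02]), 'qd': array([-8.04658038e-05, -1.27555593e-03,  7.08787125e-04, -2.45824973e-03,
       -2.29359676e-03, -6.88315433e-04]), 'effort': array([ 1.51141572e-03, -5.02105522e+01, -3.56876278e+01,  7.31072808e-02,
        2.92733044e-02, -1.54298423e-04]), 'tool_pos': array([0.24622858, 0.62775724, 0.23742709]), 'orientation': array([ 1.85831090e-01,  9.82581114e-01, -1.05103343e-03, -2.35404326e-04]), 'contact_force': array([ 0.76716702, -0.65163112, -0.41554366]), 'ft_torque': array([-0.00345536,  0.02290344, -0.00462644]), 'grip_force': 0.0, 'opening': 0.08816388416765683}
scene {'fx': 382.9230204864917, 'fy': 382.9230204864917, 'cx': 259.8255121547593, 'cy': 193.34497130063022, 'xyz': array([-0.01701779, -0.11528447,  0.64839153]), 'attitude': array([ 0.81985045, -0.38321295,  0.17054836, -0.38975162])}
side {'fx': 470.75702693191835, 'fy': 470.75702693191835, 'cx': 244.4762449094105, 'cy': 187.8477176911052, 'xyz': array([ 0.31130146, -0.30489003,  0.65901528]), 'attitude': array([ 0.90299853, -0.09557572,  0.05219733, -0.41561326])}
```

View pics/scene.png

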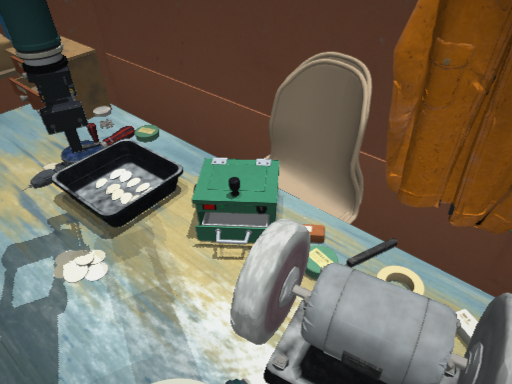

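View pics/side.png

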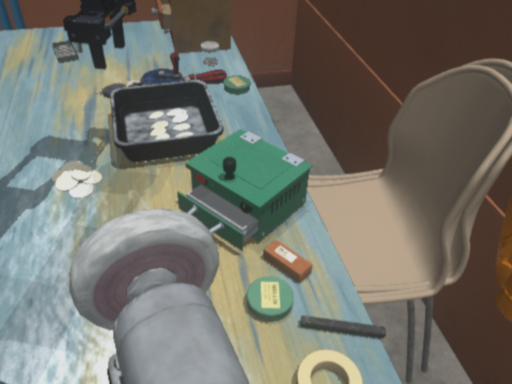

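The scene picture shows the green collector round (237,200), knob (235,186), drawer open with its bow handle near (234,236). The side picture shows the knob at (229,165), the drawer at (220,215), the bar at (287,260) and the tin at (270,298).

```bash
cat > h.py <<'E'
import numpy as np,cv2
from cell import *
from scipy.spatial.transform import Rotation as R
def cloud(n,d,c=None):
    c=c or camera_params(n); v,u=np.mgrid[:384,:512]
    P=np.stack([(u-c['cx'])/c['fx']*d,(v-c['cy'])/c['fy']*d,d],-1)
    W=P@R.from_quat(c['attitude']).as_matrix().T+c['xyz']; W[d==0]=np.nan
    return W
def ray(n,u,v):
    c=camera_params(n); r=R.from_quat(c['attitude']).as_matrix()@[(u-c['cx'])/c['fx'],(v-c['cy'])/c['fy'],1]
    return c['xyz'],r/np.linalg.norm(r)
def tri(a,b):
    A=np.zeros((3,3));y=np.zeros(3)
    for o,r in(a,b):
        M=np.eye(3)-np.outer(r,r);A+=M;y+=M@o
    p=np.linalg.solve(A,y); return p,[np.linalg.norm(np.cross(p-o,r)) for o,r in(a,b)]
E
python3 - <<'E'
from h import *
np.set_printoptions(precision=4,suppress=True)
for n in("scene","side"):
    p=cv2.imread(f"pics/{n}.png");W=cloud(n,np.load(f"pics/{n}.npy"))
    hsv=cv2.cvtColor(p,cv2.COLOR_BGR2HSV)
    g=(hsv[...,0]>60)&(hsv[...,0]<90)&(hsv[...,1]>120)
    m=g&(W[...,2]>.095)&(W[...,2]<.115)&(W[...,1]>.2)
    m=cv2.morphologyEx(m.astype(np.uint8),cv2.MORPH_OPEN,np.ones((3,3)))>0
    q=W[m]; rect=cv2.minAreaRect((q[:,:2]*1000).astype(np.float32)); print(n,m.sum(),'lid z',np.median(q[:,2]),rect,'\n',cv2.boxPoints(rect))
    x0,y0=(205,165) if n=="scene" else (205,140)
    dark=(p.max(-1)<60);dark[:y0]=0;dark[y0+40:]=0;dark[:,:x0]=0;dark[:,x0+55:]=0
    k=dark&(W[...,2]>.112)&(W[...,2]<.16);v,u=np.nonzero(k)
    if k.any(): print(' knob px',u.min(),u.max(),v.min(),v.max(),W[k].min(0),W[k].max(0),np.median(W[k],0))
    # polish, tin
    for nm,uv in (('bar',(315,234) if n=="scene" else (287,260)),('tin',(322,262) if n=="scene" else (270,298))): print(nm,W[uv[1],uv[0]])
a,b=((185,145,295,265),(170,120,320,250))
for n,(x0,y0,x1,y1) in zip(("scene","side"),(a,b)):
    p=cv2.imread(f"pics/{n}.png")[y0:y1,x0:x1]; cv2.imwrite(f"pics/{n}_c.png",cv2.resize(p,None,fx=5,fy=4.9 if n=="scene" else 4.6) if n=="scene" else cv2.resize(p,None,fx=4.6,fy=4.6))
E
```

```text
scene 3165 lid z 0.10460371100366128 ((483.83599853515625, 393.0741271972656), (164.2769775390625, 187.26425170898438), 36.62343215942383) 
 [[362.0573 419.2208]
 [473.7704 268.9275]
 [605.6147 366.9274]
 [493.9016 517.2208]]
 knob px 229 239 177 192 [0.4269 0.3493 0.1132] [0.4504 0.3693 0.146 ] [0.436  0.3558 0.1393]
bar [0.519  0.1928 0.0229]
tin [0.4612 0.1361 0.0219]
side 432 lid z 0.10644938344503019 ((485.55938720703125, 346.9916687011719), (134.25465393066406, 64.9199447631836), 76.773193359375) 
 [[438.6013 289.0721]
 [501.7991 274.2181]
 [532.5175 404.9112]
 [469.3197 419.7653]]
 knob px 224 234 158 175 [0.4279 0.3499 0.1121] [0.4465 0.3669 0.1482] [0.4369 0.3555 0.1372]
bar [0.5116 0.2109 0.0268]
tin [0.4619 0.14   0.0253]
```

View pics/scene_c.png

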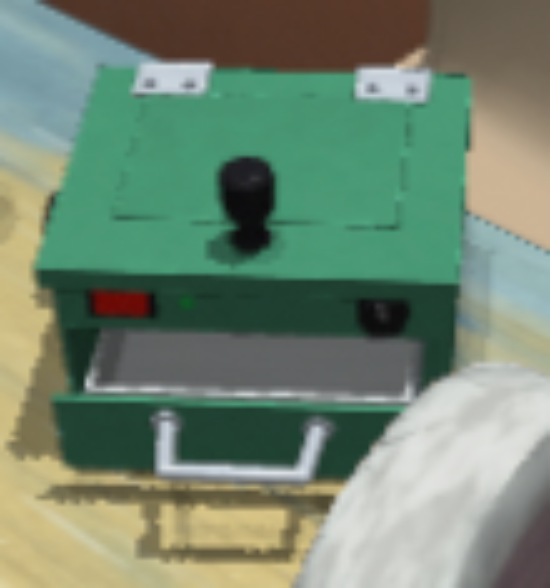

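View pics/side_c.png

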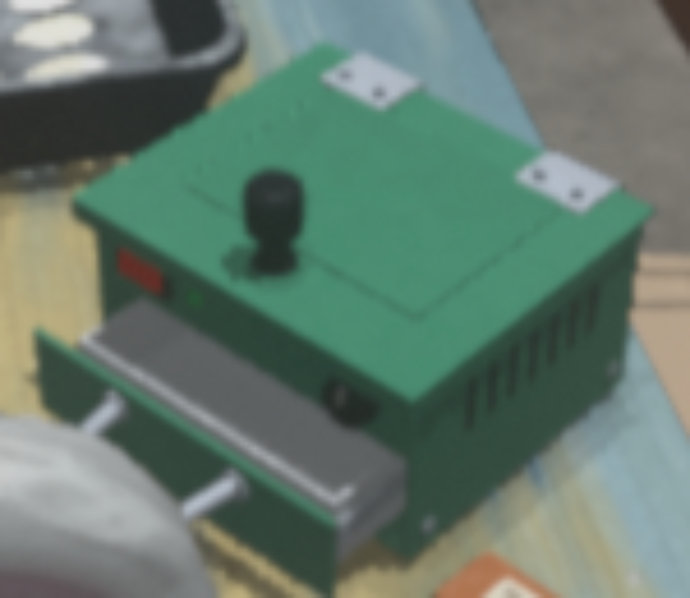

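```bash
python3 - <<'E'
from h import *
np.set_printoptions(precision=4,suppress=True)
k,e=tri(ray("scene",234.2,183.8),ray("side",229.3,165.2)); print('knob',k,e)
# hinge-less check: lid corners by triangulation: FL, FR, BR ; drawer panel top corners
S=lambda u,v:(185+u/5,145+v/4.9); D=lambda u,v:(170+u/4.6,120+v/4.6)
for nm,s,d in(('lidFL',(38,272),(75,200)),('lidFR',(460,277),(412,393)),('lidBR',(472,76),(655,208)),('lidBL',(100,67),(330,42)),
 ('drwL',(55,396),(38,335)),('postL',(165,417),(117,400)),('postR',(320,427),(238,483))):
    print(nm,*tri(ray("scene",*S(*s)),ray("side",*D(*d))))
for nm,uv in(('barL',(162,472)),('barM',(234,474)),('barR',(306,475))):
    o,r=ray("scene",*S(*uv)); print(nm,o+r*(.045-o[2])/r[2])
W=cloud("scene",np.load("pics/scene.npy")); 
u,v=S(234,474); print(W[int(v)-2:int(v)+2,int(u)])
# panel front face points
u0,v0=map(int,S(240,435)); print(W[v0,u0-5:u0+8:4])
print('grinder max y',[ (W[(W[...,2]>z)&(W[...,0]>.15)&(W[...,0]<.45)&(W[...,1]<.25)][:,1].max()) for z in(.08,.15,.2)])
E
```

```text
knob [0.4376 0.3578 0.1362] [np.float64(0.0006799378249714527), np.float64(0.0006799378249712038)]
lidFL [0.3648 0.417  0.1057] [np.float64(0.001375196475325182), np.float64(0.0013751964753252164)]
lidFR [0.4723 0.2669 0.1123] [np.float64(0.0011199121783643207), np.float64(0.0011199121783642514)]
lidBR [0.5995 0.3601 0.1093] [np.float64(0.0010023814250708324), np.float64(0.0010023814250708436)]
lidBL [0.4953 0.5164 0.1034] [np.float64(0.0011285930082059116), np.float64(0.0011285930082058934)]
drwL [0.3432 0.3902 0.0595] [np.float64(7.02228947103614e-05), np.float64(7.022289471032756e-05)]
postL [0.3704 0.3505 0.0519] [np.float64(0.0010187116543567039), np.float64(0.0010187116543566614)]
postR [0.4107 0.2954 0.0496] [np.float64(0.0011437034107783248), np.float64(0.0011437034107784326)]
barL [0.3492 0.3315 0.045 ]
barM [0.368  0.3067 0.045 ]
barR [0.3872 0.2823 0.045 ]
[[0.389  0.3314 0.0199]
 [0.368  0.3086 0.0491]
 [0.3666 0.3074 0.0479]
 [0.3649 0.3058 0.0474]]
[[0.3862 0.3362 0.0382]
 [0.3891 0.3264 0.0422]
 [0.3965 0.3214 0.0397]
 [0.4008 0.3132 0.0415]]
grinder max y [np.float64(0.15145720845781768), np.float64(0.15145720845781768), np.float64(0.15145720845781768)]
```

>>> servo_tool --rows "0.042 -0.169 0 0.063; 0.042 -0.169 0 0.063; 0.042 -0.169 0 0.063; 0.042 -0.169 0 0.063; 0.042 -0.169 0 0.063; 0.042 -0.169 0 0.063; 0.042 -0.169 0 0.063; 0.042 -0.169 0 0.063" --grip 0

```text
t: 1.1
tool_pos: [0.3304, 0.2888, 0.2383]
orientation: [-0.314, 0.949, -0.0, -0.0]
contact_force: [-0.3, 0.3, -0.1]
opening: 0.0103
grip_force: 0.0
```

>>> servo_tool --rows "0 0 0 0; 0 0 0 0"

```text
t: 1.35
tool_pos: [0.3304, 0.2906, 0.2386]
orientation: [-0.311, 0.95, 0.0, 0.0]
contact_force: [-0.2, -0.2, 0.1]
opening: 0.0004
grip_force: 0.0
```

>>> servo_tool --rows "0 0 -0.16 0; 0 0 -0.16 0; 0 0 -0.16 0; 0 0 -0.16 0; 0 0 -0.1 0; 0 0 -0.05 0; 0 0 0 0"

```text
t: 2.22
tool_pos: [0.3299, 0.2907, 0.0406]
orientation: [-0.312, 0.95, -0.0, -0.001]
contact_force: [0.2, 0.2, 1.0]
opening: 0.0005
grip_force: 0.0
```

>>> servo_tool --rows "0.0193 0.0143 0 0; 0.0193 0.0143 0 0; 0.0193 0.0143 0 0; 0.0193 0.0143 0 0; 0.0193 0.0143 0 0; 0.0193 0.0143 0 0; 0.0193 0.0143 0 0; 0.0193 0.0143 0 0"

```text
t: 3.22
tool_pos: [0.3693, 0.3191, 0.0411]
orientation: [-0.312, 0.95, -0.0, -0.0]
contact_force: [-0.6, -1.1, 1.1]
opening: 0.0007
grip_force: 0.4
```

```bash
python3 - <<'E'
from h import *
p,d=get_image("scene"); cv2.imwrite("pics/s2.png",cv2.resize(p[130:270,160:330],None,fx=4,fy=4)); print(state()['tool_pos'],state()['contact_force'])
E
```

```text
[0.37018803 0.3197429  0.04134537] [ 0.95501687  0.44573623 -0.62112559]
```

View pics/s2.png

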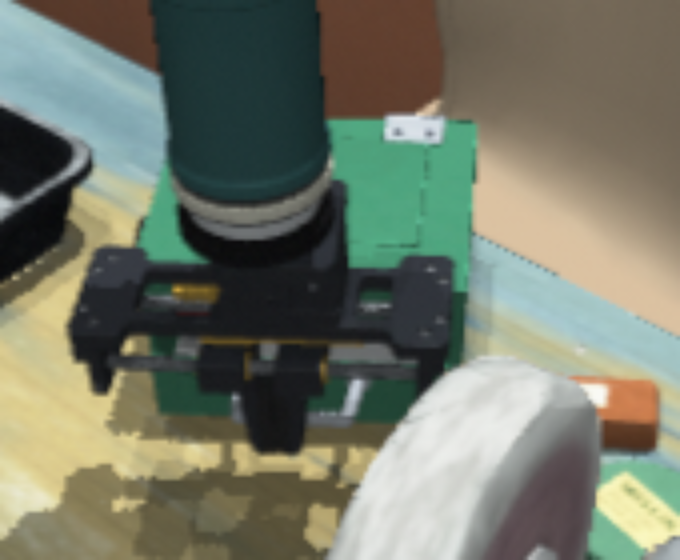

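The finger (crop 275,430) stands in front of the bow handle and is pushing it; the body clears the lid. The drawer is mostly in now.

>>> servo_tool --rows "0.0064 0.0048 0 0; 0.0064 0.0048 0 0; 0.0064 0.0048 0 0; 0.0064 0.0048 0 0"

```text
t: 3.78
tool_pos: [0.3749, 0.3234, 0.041]
orientation: [-0.312, 0.95, -0.0, -0.001]
contact_force: [-3.4, -3.4, 2.6]
opening: 0.0003
grip_force: 2.3
```

>>> servo_tool --rows "0.0064 0.0048 0 0; 0.0064 0.0048 0 0"

```text
t: 4.03
tool_pos: [0.3754, 0.3237, 0.0406]
orientation: [-0.312, 0.95, -0.002, -0.004]
contact_force: [-11.0, -8.8, 11.6]
opening: 0.0003
grip_force: 7.1
```

>>> servo_tool --rows "0.0064 0.0048 0 0; 0 0 0 0"

```text
t: 4.28
tool_pos: [0.377, 0.3249, 0.0403]
orientation: [-0.312, 0.95, -0.001, -0.004]
contact_force: [-7.7, -7.1, 7.5]
opening: 0.0009
grip_force: 5.3
```

>>> servo_tool --rows "-0.004 -0.003 0 0; 0 0 0.01 0; 0 0 0 0"

```text
t: 4.65
tool_pos: [0.3769, 0.3248, 0.0422]
orientation: [-0.312, 0.95, -0.001, -0.003]
contact_force: [-4.7, -3.9, -0.6]
opening: 0.0002
grip_force: 3.1
```

```bash
python3 - <<'E'
from h import *
s=state();print(s['tool_pos'],s['contact_force'],s['ft_torque'])
p,d=get_image("side"); a=cv2.resize(p[90:250,150:330],None,fx=3.7,fy=3.7); cv2.imwrite("pics/d2.png",a)
E
```

```text
[0.37686412 0.32483565 0.04224354] [-4.74085138 -3.87733345 -0.62689701] [-0.50331299  0.80973402 -0.02102517]
```

View pics/d2.png

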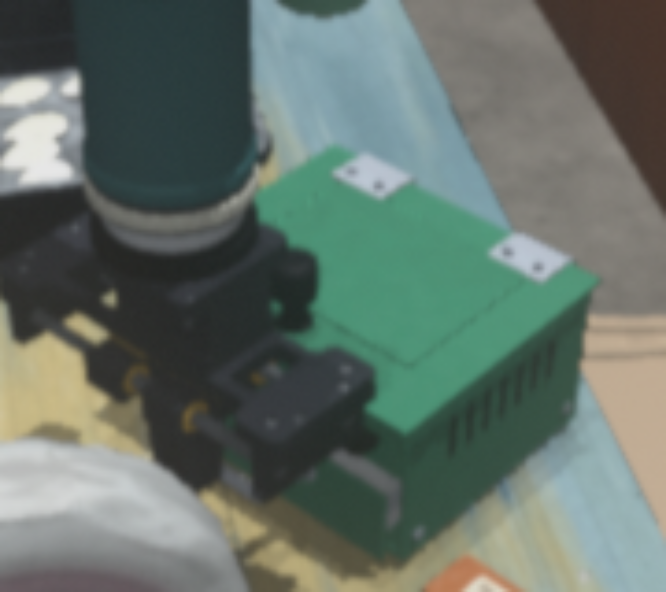

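The side picture shows the body just in front of the knob (crop 295,280), and the drawer a little proud (crop 370,480), so it sits at the catch. I'll keep pushing.

>>> servo_tool --rows "0.0064 0.0048 0 0; 0.0064 0.0048 0 0; 0 0 0 0"

```text
t: 5.08
tool_pos: [0.3797, 0.3269, 0.0422]
orientation: [-0.312, 0.95, -0.001, -0.003]
contact_force: [-5.7, -4.1, -0.2]
opening: 0.0004
grip_force: 3.8
```

>>> servo_tool --rows "0.0064 0.0048 0 0; 0 0 0 0"

```text
t: 5.32
tool_pos: [0.3833, 0.3296, 0.0429]
orientation: [-0.312, 0.95, -0.0, -0.001]
contact_force: [-2.7, -1.0, -1.2]
opening: 0.0004
grip_force: 1.0
```

>>> servo_tool --rows "0.0064 0.0048 0 0; 0 0 0 0"

```text
t: 5.58
tool_pos: [0.385, 0.331, 0.0434]
orientation: [-0.312, 0.95, -0.0, -0.001]
contact_force: [-4.3, -2.9, -0.2]
opening: 0.0005
grip_force: 2.5
```

>>> servo_tool --rows "0.0064 0.0048 0 0; 0 0 0 0"

```text
t: 5.82
tool_pos: [0.3851, 0.3311, 0.0432]
orientation: [-0.312, 0.95, -0.001, -0.003]
contact_force: [-7.2, -6.1, 3.7]
opening: 0.0001
grip_force: 4.9
```

>>> servo_tool --rows "-0.04 -0.03 0 0; -0.06 -0.045 0 0; 0 0 0 0; 0 0 0.15 0; 0 0 0.2 0; 0 0 0.2 0; 0 0 0.2 0; 0 0 0.05 0" --grip 0.75

```text
t: 6.82
tool_pos: [0.3653, 0.3162, 0.2491]
orientation: [-0.312, 0.95, 0.002, 0.005]
contact_force: [0.5, 0.1, 0.4]
opening: 0.0658
grip_force: 0.0
```

```bash
python3 - <<'E'
from h import *
np.set_printoptions(precision=4,suppress=True)
s=state();print(s['tool_pos'],s['contact_force'])
p,d=get_image("side"); q,e=get_image("scene")
cv2.imwrite("pics/both.png",np.hstack([cv2.resize(q[130:270,180:300],(390,455)),cv2.resize(p[120:260,170:290],(390,455))]))
np.save("pics/e.npy",e)
E
```

```text
[0.3653 0.3162 0.2491] [0.5144 0.0856 0.3977]
```

View pics/both.png

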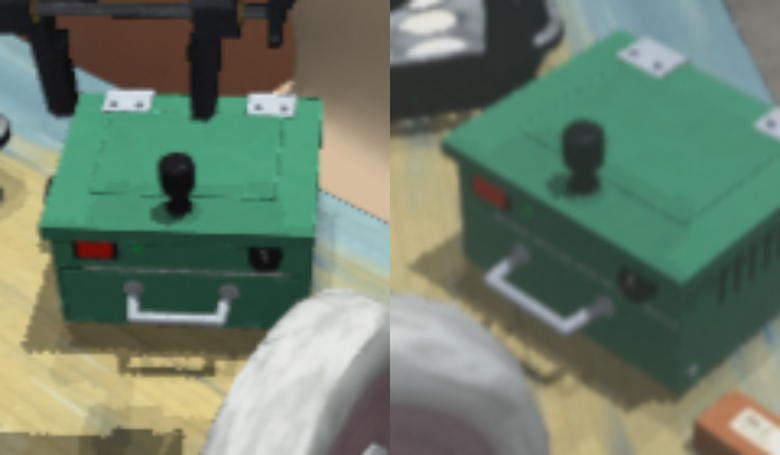

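Both views show the drawer front flush under the red switch, with only the bow handle standing out, so it is home. Now the knob.

>>> servo_tool --rows "0.0963 0.0555 0 0; 0.0963 0.0555 0 0; 0.0963 0.0555 0 0; 0 0 0 0; 0 0 0 0"

```text
t: 7.55
tool_pos: [0.4334, 0.3547, 0.2417]
orientation: [-0.312, 0.95, -0.001, -0.002]
contact_force: [0.8, -0.1, -0.4]
opening: 0.0662
grip_force: 0.0
```

>>> servo_tool --rows "0.017 0.012 -0.1 0; 0 0 -0.15 0; 0 0 -0.15 0; 0 0 -0.07 0; 0 0 -0.03 0; 0 0 0 0"

```text
t: 8.3
tool_pos: [0.4389, 0.3587, 0.1192]
orientation: [-0.312, 0.95, 0.0, 0.0]
contact_force: [-0.3, -0.4, 0.8]
opening: 0.0665
grip_force: 0.0
```

```bash
python3 - <<'E'
from h import *
s=state();print(s['tool_pos'],s['contact_force'])
q,e=get_image("scene");w,_=get_image("wrist")
cv2.imwrite("pics/g.png",np.hstack([cv2.resize(q[130:270,180:300],(340,400)),cv2.resize(w,(440,400))]))
E
```

```text
[0.43892158 0.3586843  0.11923137] [-0.31979722 -0.4214841   0.78419168]
```

View pics/g.png

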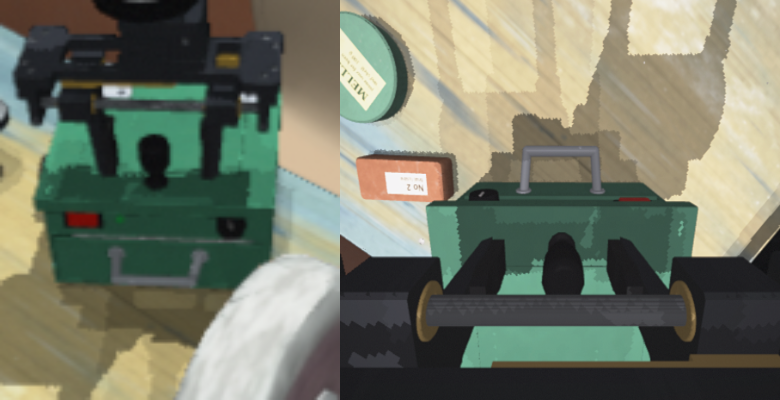

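The knob is centred between the open fingers in both views (scene half 155,160; wrist half 563,262). I'll close on it.

>>> servo_tool --rows "0 0 -0.006 0; 0 0 0 0; 0 0 0 0; 0 0 0 0; 0 0 0 0; 0 0 0 0" --grip 0 --grip_force 25

```text
t: 9.15
tool_pos: [0.4367, 0.3614, 0.1173]
orientation: [-0.311, 0.95, 0.003, -0.001]
contact_force: [-7.1, 9.9, 0.1]
opening: 0.0229
grip_force: 25.0
```

```bash
python3 - <<'E'
from h import *
s=state();p=s['tool_pos'];print(p,s['opening'],s['grip_force'])
ex=np.array([.804,.595])
# steps of 6 deg along the arc, in shift units
f=lambda a:np.array([-137*np.cos(a)+33*np.sin(a),137*np.sin(a)+33*np.cos(a)])/1000
A=np.radians(np.arange(0,61,4)); F=np.array([f(a) for a in A]); dF=np.diff(F,axis=0)/.25
for a,x in zip(A[1:],dF): print(round(np.degrees(a)), '%.4f %.4f %.4f 0'%(x[0]*ex[0],x[0]*ex[1],x[1]))
g=F[-1]-F[0]; print('final tcp', p+np.r_[g[0]*ex,g[1]])
E
```

```text
[0.43666004 0.36142386 0.11731659] 0.02293171262007269 24.999733735166956
4 0.0085 0.0063 0.0379 0
8 0.0106 0.0078 0.0371 0
12 0.0126 0.0094 0.0361 0
16 0.0146 0.0108 0.0349 0
20 0.0165 0.0122 0.0335 0
24 0.0184 0.0136 0.0320 0
28 0.0201 0.0149 0.0303 0
32 0.0218 0.0161 0.0285 0
36 0.0233 0.0173 0.0266 0
40 0.0248 0.0183 0.0245 0
44 0.0261 0.0193 0.0223 0
48 0.0273 0.0202 0.0199 0
52 0.0283 0.0210 0.0175 0
56 0.0292 0.0216 0.0150 0
60 0.0300 0.0222 0.0125 0
final tcp [0.51471143 0.41918577 0.21946207]
```

>>> servo_tool --rows "-0.0083 0.0113 0 0; 0 0 0 0; 0.0085 0.0063 0.0379 0; 0.0106 0.0078 0.0371 0; 0.0126 0.0094 0.0361 0; 0 0 0 0"

```text
t: 9.9
tool_pos: [0.4441, 0.3671, 0.1458]
orientation: [-0.312, 0.95, 0.0, -0.001]
contact_force: [-5.2, 1.4, -3.3]
opening: 0.0224
grip_force: 25.0
```

>>> servo_tool --rows "0.0146 0.0108 0.0349 0; 0.0165 0.0122 0.0335 0; 0.0184 0.0136 0.0320 0; 0.0201 0.0149 0.0303 0; 0 0 0 0"

```text
t: 10.52
tool_pos: [0.4622, 0.3804, 0.1792]
orientation: [-0.312, 0.95, 0.0, -0.0]
contact_force: [-5.9, 0.1, -1.2]
opening: 0.0228
grip_force: 25.0
```

Forces are small, so I'll carry on and then measure the lid.

>>> servo_tool --rows "0.0218 0.0161 0.0285 0; 0.0233 0.0173 0.0266 0; 0.0248 0.0183 0.0245 0; 0.0261 0.0193 0.0223 0; 0 0 0 0"

```text
t: 11.15
tool_pos: [0.4865, 0.3982, 0.2046]
orientation: [-0.312, 0.95, 0.0, 0.0]
contact_force: [-5.8, -0.0, 0.5]
opening: 0.0227
grip_force: 25.0
```

>>> servo_tool --rows "0.0273 0.0202 0.0199 0; 0.0283 0.0210 0.0175 0; 0.0292 0.0216 0.0150 0; 0 0 0 0; 0 0 0 0"

```text
t: 11.78
tool_pos: [0.507, 0.4132, 0.2171]
orientation: [-0.312, 0.95, -0.0, -0.0]
contact_force: [-5.1, -0.2, 2.7]
opening: 0.0229
grip_force: 25.0
```

```bash
cat > m.py <<'E'
from h import *
np.set_printoptions(precision=4,suppress=True)
s=state();print(s['tool_pos'],s['contact_force'],s['opening'])
ex=np.array([.804,.595]);o=np.array([.4842,.3923])
d=s['tool_pos'][:2]-o; x=d@ex-.079; z=s['tool_pos'][2]+.019-.102
print('grip angle',np.degrees(np.arctan2(z,-x)-np.arctan2(.033,.137)),'r',np.hypot(x,z),np.hypot(.033,.137))
for n in("scene","side"):
    p,e=get_image(n);W=cloud(n,e);hsv=cv2.cvtColor(p,cv2.COLOR_BGR2HSV)
    g=(hsv[...,0]>55)&(hsv[...,0]<95)&(hsv[...,1]>90)
    L=np.stack([(W[...,:2]-o)@ex,(W[...,:2]-o)@[-.595,.804],W[...,2]],-1)
    m=g&(L[...,2]>.125)&(abs(L[...,1])<.1)&(abs(L[...,0])<.12)
    q=L[m]
    if len(q)<30: print(n,len(q));continue
    for it in range(4):
        c=np.median(q,0); _,_,V=np.linalg.svd(q-q.mean(0),full_matrices=0); r=(q-q.mean(0))@V[2]; q=q[abs(r)<max(.003,2*r.std())]
    nrm=V[2]*np.sign(V[2][2]); print(n,len(q),nrm,'angle',np.degrees(np.arctan2(nrm[0],nrm[2])),'hinge dist',(q.mean(0)-[.079,0,.102])@nrm,'std',r.std(),'zmax',q[:,2].max())
    cv2.imwrite(f"pics/m_{n}.png",p)
a=cv2.imread("pics/m_scene.png")[80:270,150:330] if 1 else 0
b=cv2.imread("pics/m_side.png")[60:260,150:340]
cv2.imwrite("pics/m.png",np.hstack([cv2.resize(a,(390,410)),cv2.resize(b,(390,410))]))
E
python3 m.py
```

```text
[0.507  0.4132 0.2171] [-5.1279 -0.1769  2.6772] 0.02285389696881167
grip angle 56.67129122981598 r 0.14252018328052113 0.14091841611372163
scene 2883 [0.9917 0.0586 0.1141] angle 83.43734022858823 hinge dist -0.038285625880940005 std 0.01022179076473502 zmax 0.4886695422099895
side 449 [-0.9944  0.0014  0.106 ] angle -83.91787549883773 hinge dist 0.10600016521071301 std 0.0021350694406357573 zmax 0.42075086024105074
```

View pics/m.png

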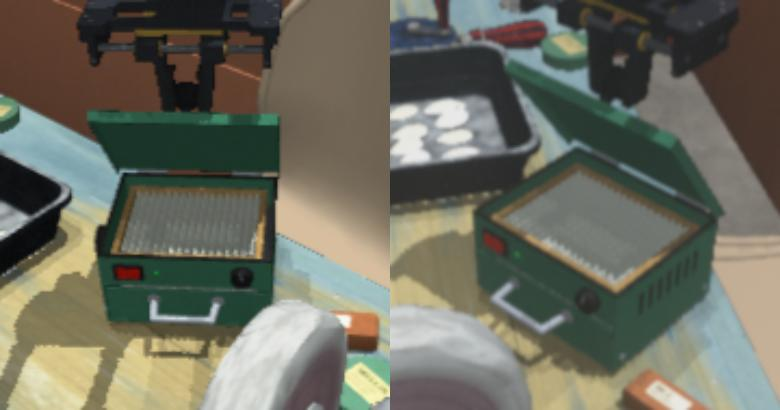

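The lid stands open with the knob still between the fingers (scene half 187,95), and the drawer is home. I'll refine the angle from the lid's underside.

```bash
sed -i 's/>.125)&/>.12)\&(L[...,2]<.25)\&/; s/<.12)$/<.10)/' m.py; sed -i "s/    q=L\[m\]/    m=cv2.erode(m.astype(np.uint8),np.ones((3,3)))>0; q=L[m]/; s/max(.003,2\*r.std())/max(.002,1.5*r.std())/; s/range(4)/range(8)/" m.py
sed -i "s/    cv2.imwrite(f\"pics\/m_/    t=W[...,2]; ee=L[g\&(abs(L[...,1])<.085)\&(abs(L[...,0])<.1)\&(t<.25)]; zt=np.percentile(ee[:,2],99.5); print(' top edge z',zt,'x',np.median(ee[ee[:,2]>zt-.003],0))\n&/" m.py; python3 m.py
```

```text
[0.5069 0.4132 0.2171] [-5.7661 -0.2965  3.1225] 0.022726815966758983
grip angle 56.63877734052639 r 0.14253590471425814 0.14091841611372163
scene 1414 [ 0.8133 -0.0048  0.5819] angle 54.41825429691745 hinge dist 0.00407536690679005 std 0.0006115113029843485 zmax 0.23542086762127662
 top edge z 0.23510661020561915 x [-0.0101 -0.0001  0.2336]
side 198 [-0.3639  0.0025  0.9314] angle -21.340387121793324 hinge dist 0.15506522154734276 std 0.0009106914548484553 zmax 0.2344720943970906
 top edge z 0.23621426975310061 x [-0.0119 -0.0131  0.2342]
```

>>> servo_tool --rows "0.018 0.0135 0.0075 0; 0.018 0.0135 0.007 0; 0 0 0 0; 0 0 0 0"

```text
t: 12.48
tool_pos: [0.5161, 0.4199, 0.2207]
orientation: [-0.312, 0.95, -0.0, 0.0]
contact_force: [-6.1, -1.2, 4.9]
opening: 0.0232
grip_force: 25.0
```

```bash
python3 m.py; python3 - <<'E'
from h import *
# bias check: lid plane when closed, from first scene image
ex=np.array([.804,.595]);o=np.array([.4842,.3923])
p=cv2.imread("pics/scene.png");W=cloud("scene",np.load("pics/scene.npy"));hsv=cv2.cvtColor(p,cv2.COLOR_BGR2HSV)
L=np.stack([(W[...,:2]-o)@ex,(W[...,:2]-o)@[-.595,.804],W[...,2]],-1)
m=(hsv[...,0]>55)&(hsv[...,0]<95)&(hsv[...,1]>90)&(abs(L[...,2]-.105)<.006)&(abs(L[...,0])<.075)&(abs(L[...,1])<.085)
q=L[m];A=np.c_[q[:,:2],np.ones(len(q))];print('closed',len(q),np.linalg.lstsq(A,q[:,2],rcond=None)[0])
E
```

```text
[0.5161 0.4199 0.2207] [-6.0529 -1.2451  4.8516] 0.023157528930316827
grip angle 61.45901885300187 r 0.14259860203264973 0.14091841611372163
scene 1772 [ 0.859  -0.0052  0.512 ] angle 59.205538537239946 hinge dist 0.004314999251209421 std 0.0006704380406294336 zmax 0.24217669497880734
 top edge z 0.24223210274603252 x [0.0007 0.002  0.2409]
side 233 [-0.3115 -0.0001  0.9502] angle -18.152573425474383 hinge dist 0.1565358790976297 std 0.0009237254367002551 zmax 0.2424578262776741
 top edge z 0.24402991224177167 x [-0.0001 -0.0012  0.2419]
closed 2563 [ 0.01084419 -0.00075174  0.10489939]
```

The lid's underside reads 59.2°. The same fit read the closed lid as -0.6°, so the lid is at about 59.8°. The top edge gives 59 to 60°, and the grip is firm.

```bash
python3 -c "
from cell import *
print(hand_in())"
```

```text
the job is handed in; nothing more can be done
None
```

The job is handed in at about 12.5 s: the drawer is fully home past its catch, the lid is held by its knob at about 60° (camera fit 59.8°, gripper position 61.5°), and the tin and polish bar were not touched.

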